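# Pack the wire-work kit and snap its cover on

## Task

Pack the wire-work kit: put the two small copper-wire spools into the wide bay of the grey case and the flat pencil into its narrow bay, leaving the other things on the bench where they are. Then set the cover on the case and press it down past its end clips until it snaps and sits fully home on the rim. Do not let go: finish while still holding the cover pressed down firmly.

Things in the scene. Friction and masses are not known exactly. Their poses are not given: they have to be found in the camera images.
- case: Grey open-topped plastic kit case, fixed to the bench, 108 (x) x 173 (y) mm, rim 34 mm high, walls 4 mm. Origin: centre of its underside on the bench; z up. A divider at y = +20.5 mm, 32 mm high, makes a wide bay (-y side) and a narrow bay (+y side). Four black guide tabs, 42 mm high, stand outside the long sides (inner faces x = +-58 mm, at y = +-60 mm), 3 mm clear of the cover.
- spool_bay (a point): Centre of the wide bay's floor, 4 mm above the bench; the bay is 100 mm (case x) by 101 mm (case y), 30 mm deep. For the spools; axes as the case.
- pencil_bay (a point): Centre of the narrow bay's floor, raised to 12 mm above the bench; the bay is 100 mm (case x) by 60 mm (case y), 22 mm deep. For the pencil, lying along case x; axes as the case.
- case_rim (a point): Centre of the case's open top, 34 mm above the bench, axes as the case: where the middle of the cover's underside sits when home. The cover first rides on the clips about 10 mm higher; pressed at its middle with some 10 to 20 N it passes them, the resistance suddenly drops and it seats on the rim. At the end keep a push of at least 5 N on it.
- cover_grip (a point): Grey clip cover lying right way up: plate 110 (x) x 176 (y) x 5 mm, about 120 g, with a grip ridge on its middle, 70 mm long (x), 14 mm thick (y), rising 24 mm above the plate. This point is the ridge's middle, 17 mm above the cover's underside; z up. It fits the case either way round, axes along the case's; fully home this point is 51 mm above the bench, over the case's centre.
- spool_a_center (a point): Centre of a small spool of copper wire standing on end: 36 mm diameter, 24 mm high, black flanges, 60 g. Axis z upright; centre 12 mm above what it stands on.
- spool_b_center (a point): Centre of the second small spool of copper wire, the same as the first.
- pencil_center (a point): Centre of a flat, unpainted carpenter's pencil lying on its flat side: 80 mm long (x, point at +x), 14 mm wide (y), 10 mm thick, 20 g; 5 mm above what it lies on.
- pliers: Bystander: pliers lying along x, 150 mm long, 56 mm wide, 14 mm high. Origin on the bench near the middle.
- wire_reel: Bystander: large reel of copper wire, 76 mm diameter, 50 mm high, not one of the small spools. Origin under its centre.
- tape_roll: Bystander: roll of paper tape, 84 mm diameter, 24 mm high. Origin under its centre.
- eraser: Bystander: white eraser, 45 x 16 x 12 mm. Origin under its centre.
- bracket: Bystander: small steel angle bracket, 44 x 16 mm, standing 30 mm high. Origin under the middle of its foot.
- hammer: Bystander: hammer lying on the bench. Origin on the bench.
- clip_a_nose (a point): Tip of the nose of the black springy snap clip at the +y end of the case, 43 mm above the bench, axes as the case. The clip is 30 mm wide (x), 53 mm high; the nose overhangs the cover's place by 3.5 mm and has a sloping top by which the cover, pushed down, spreads it outwards.
- clip_b_nose (a point): Tip of the nose of the black springy snap clip at the -y end of the case, 43 mm above the bench, axes as the case. The clip is 30 mm wide (x), 53 mm high; the nose overhangs the cover's place by 3.5 mm and has a sloping top by which the cover, pushed down, spreads it outwards.
Things that resemble listed ones, but are neither listed nor needed, are in the scene too. Leave any blue look-alike of the part that bears spool_a_center alone.

How it is judged (in metres and radians):
On the way, in this order (a step that is already met when the one before it is completed fails the run):
1. both small spools are in the wide bay and the pencil is in the narrow bay (x of spool_a_center in the frame of case between -0.05 and 0.05 m and y of spool_a_center in the frame of case between -0.0825 and 0.0185 m and z of spool_a_center in the frame of case between 0 and 0.03 m and x of spool_b_center in the frame of case between -0.05 and 0.05 m and y of spool_b_center in the frame of case between -0.0825 and 0.0185 m and z of spool_b_center in the frame of case between 0 and 0.03 m and x of pencil_center in the frame of case between -0.05 and 0.05 m and y of pencil_center in the frame of case between 0.0225 and 0.0825 m and z of pencil_center in the frame of case between 0 and 0.03 m), for 0.2 s.
2. the cover has snapped in under both clips and sits on the rim (z of cover_grip in the frame of case between 0.047 and 0.0525 m and x of cover_grip in the frame of case between -0.006 and 0.006 m and y of cover_grip in the frame of case between -0.006 and 0.006 m and angle between the x axis of cover_grip and the x axis of case, either way round below 0.07 rad and angle between cover_grip's own z axis and vertical below 0.03 rad), for 0.2 s.
At the end, for the whole second after the job is handed in: Both small spools in the wide bay and the pencil in the narrow bay, below the rim; the cover snapped onto the rim (within 1.5 mm in height, 6 mm of centre, 0.07 rad square, 0.03 rad level); the robot still touching the cover (over 2 N) and pressing it on the case with over 4 N (all of step 1 and all of step 2 and contact force between cover and case above 4 N and contact force between any of the fingers, the arm and cover above 2 N); the arm keeps its last pose, push and grip.
It fails at once if a bystander is moved more than 30 mm (distance of any of pliers, wire_reel, tape_roll, eraser, bracket, hammer from where it was at the start of the episode above 0.03 m).
It also fails if it takes over 72 s, if anything falls off the work surface, if the arm or the gripper's body presses on something with over 40 N, if the wrist force passes 120 N, or if a joint passes its speed limit or range.

## Robot

A 6-joint arm with a two-finger parallel gripper is mounted at the origin on the work surface. World frame = base frame: x ahead of the robot, y to its left, z up, the work surface at z = 0. Lengths are in m, angles in degrees, forces in N, time in s.
With the tool pointing down it reaches from about 0.35 to 0.875 m from the base axis. Payload 4.2 kg.
Tool frame: the origin (TCP) lies at the very end of the fingers, on their centre line; the grasp point (between the pads) lies 19 mm behind it; z points along the fingers, y is the line along which they close (so a half turn about z gives the same grasp; the last joint's range is limited). The gripper opens to 87 mm and grips with 3 to 60 N. Pads are 19 mm wide; open, the fingers measure 117 mm over their backs; the gripper's body (75 mm by 190 mm) begins 51 mm behind the grasp point.
Start: joints at [-56.517, 22.042, 0.453, 0, -68.411, -14.817], TCP at [0.2, -0.592, 0.223] pointing down, gripper open.
Joint ranges: [-179.83, 179.83], [-69.29, 118.12], [-61.27, 80.66], [-181.25, 117.63], [-171.15, -9.14], [-177.46, 177.46]. Speed limits (degrees/s): [159.86, 159.86, 180, 180, 180, 180].

## Interface

Orientations are given as a 3x3 rotation matrix whose columns are the frame's x, y, z axes.
In Python, from station import sense, optics, r gives the robot as it stands. The module is installed in compiled form; this text tells all that it offers.
- The arm moves only by the shell command python3 -m pendant 'ROWS' [OPENING]. ROWS is JSON, a list that holds one entry, the list of rows, each a list of 4 numbers: the shift along the tool's x, y, z normalised to -1 to 1, where 1 is 100 mm, then the turn about the tool's z normalised to -1 to 1, where 1 is 2 rad. A call has 1 to 8 rows; each row is the pose to reach, as a shift and turn from the pose commanded when the call began, along the tool's axes at that moment; what a row does not reach only later rows make up. A row lasts 1/10 s, in which the tool goes at most 50 mm and 8.59 degrees, less where a joint would pass 70% of its speed; a pose out of reach is approached as far as the arm can. A call with a number of a shift or a turn outside -1 to 1 is refused whole. A call with a gripper value outside its range is refused whole. OPENING is the closure, from 0 (fully open) to 1 (shut), set as the call begins (- or left out, the last holds). The fingers move at their own pace and stop on an object; the grip force is fixed at half the most. Time passes only in rows, so rows that repeat a pose let the fingers close. It gives the time, the measured TCP pose, the force, the opening and the grip force at its end, in the units of the state.
- sense(): the state, without advancing time (a new reading comes with each control period).
- optics.capture(name): name is "side" or "top"; returns the picture (384x512x3 uint8, red, green, blue); there is no depth.
- optics.get_calibration(name): a dict with "camera_matrix" (3x3 intrinsics, pixels), "camera_from_world" (4x4, takes a point from world to camera coordinates). Camera axes: x right, y down, z forward; pixel columns grow to the right and rows downward; lengths in m; the calibration is good to about 2 mm. A picture is of the moment at which its call begins. get_calibration takes no time and is no camera call.
- r.finish_job(): hands the job in; it is judged then, once.
The state is a dict: "time_s": time; "joints": joint angles; "joint_velocities": joint speeds; "effort": joint torques, N m; "tcp_pos": TCP position; "ee_rot": TCP orientation; "wrist_force": force on the tool from outside, world axes, zero at the start; "moment": the same for the moment, N m; "gripper_width": opening from 0.0 (shut) to 1.0 (fully open); "gripper_force": force on a finger pad.
Only numpy, scipy, OpenCV 4.12 (cv2) and the standard library are available. Lean on these libraries where they do the work, as an engineer would, in place of code of your own. Each camera call takes 0.05 s, during which the arm holds its last target. There are 200 camera calls.

## Working session

There is one attempt and no reset: what is moved stays moved. The work goes in short steps, Python scripts to look and compute and a shell command to move; the robot and the scene stay as the last step left them, time stands still between calls to the robot, and variables do not carry over. Pictures are saved under pics/ and viewed, at most 10 in all, crops included, and the job is handed in when it is done.

```bash
mkdir -p pics
python3 - <<'E'
from station import sense, optics, r
import cv2
for n in("top","side"):
    im=optics.capture(n)[:,:,::-1]
    cv2.imwrite(f"pics/{n}0.png",cv2.resize(im,(800,600),interpolation=cv2.INTER_CUBIC)); cv2.imwrite(f"{n}0.png",im)
    c=optics.get_calibration(n);print(c["camera_matrix"],c["camera_from_world"])
s=sense();print(s["ee_rot"],s["time_s"],s["gripper_width"])
E
```

```text
[[410.96873819   0.         264.20590052]
 [  0.         410.96873819 190.40281448]
 [  0.           0.           1.        ]] [[ 0.01632639 -0.99986412 -0.00227748 -0.07251993]
 [-0.99709999 -0.01611184 -0.0743775   0.57950327]
 [ 0.0743307   0.00348519 -0.99722756  1.20428662]
 [ 0.          0.          0.          1.        ]]
[[362.64520778   0.         257.35448908]
 [  0.         362.64520778 187.53872576]
 [  0.           0.           1.        ]] [[ 0.98782676 -0.15504584  0.01261295 -0.6102126 ]
 [-0.07040664 -0.51792678 -0.85252259  0.04862383]
 [ 0.13871267  0.84125658 -0.52253818  0.85229897]
 [ 0.          0.          0.          1.        ]]
[[-9.47435963e-01 -3.19944718e-01 -6.87363681e-04]
 [-3.19945447e-01  9.47434282e-01  1.78690960e-03]
 [ 7.95196281e-05  1.91290130e-03 -9.99998167e-01]] 0.1 0.9983905497024667
```

View pics/top0.png

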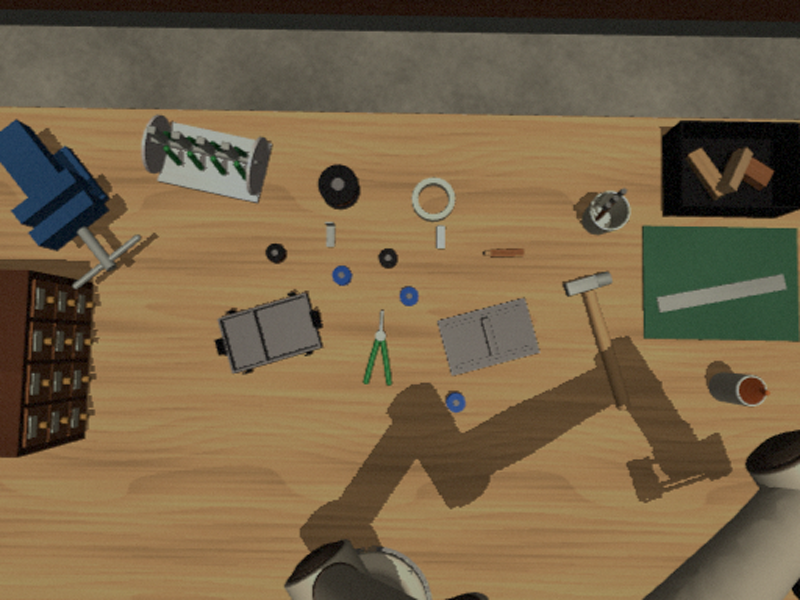

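View pics/side0.png

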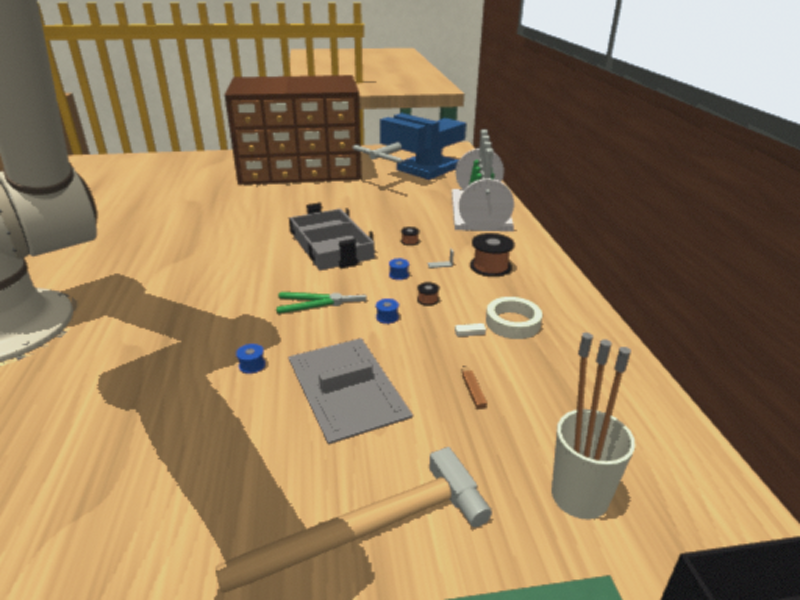

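Top picture (800x600): the case is at (270,331) with its narrow bay on the left, and the cover is at (489,336). The black-flanged small spools are at (276,253) and (388,258), and the pencil is at (505,253). The side view agrees.
Possible mix-ups for a spool: blue ones at (342,275), (409,296), (455,402) and the big reel at (338,187). For the pencil, the eraser at (440,237). I choose the two copper spools with black flanges and the brown pencil, and check them in a crop.

```bash
cat > h.py <<'E'
import numpy as np,cv2
from station import optics,sense
def ray(n,u,v,z):
    c=optics.get_calibration(n);K=c["camera_matrix"];T=c["camera_from_world"]
    R,t=T[:3,:3],T[:3,3];o=-R.T@t;d=R.T@np.linalg.solve(K,[u,v,1]);return (o+d*(z-o[2])/d[2])[:2]
def proj(n,p):
    c=optics.get_calibration(n);q=c["camera_from_world"][:3]@np.r_[p,1];q=c["camera_matrix"]@q;return q[:2]/q[2]
def go(p,yaw=None):
    "rows units to shift TCP to world p; yaw: desired world angle (deg) of tool y line"
    s=sense();R=np.array(s["ee_rot"]);d=R.T@(np.array(p)-s["tcp_pos"])
    a=np.degrees(np.arctan2(R[1,1],R[0,1]));out=[d/.1]
    if yaw is not None:
        dy=(yaw-a+90)%180-90; out.append(-np.radians(dy)/2)
    return np.round(np.r_[tuple(np.atleast_1d(x) for x in out)],3),round(a,1)
E
python3 - <<'E'
import cv2
im=cv2.imread("top0.png")[140:250,130:360];cv2.imwrite("pics/crop1.png",cv2.resize(im,None,fx=3.4,fy=3.4,interpolation=cv2.INTER_CUBIC))
E
```

```text
(no output)
```

View pics/crop1.png

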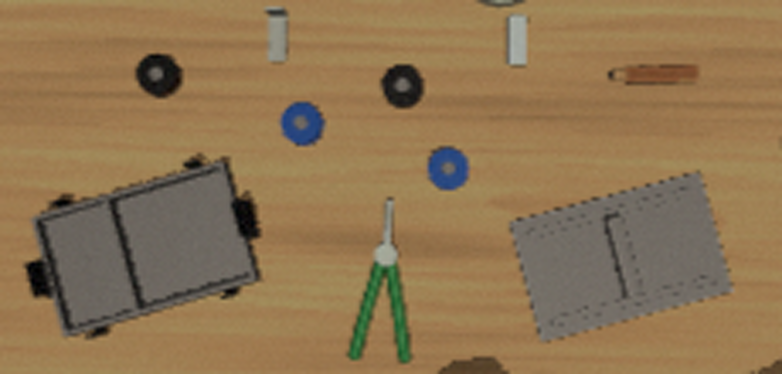

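The crop shows the spools at (159,75) and (402,86), black with copper hubs. The pencil runs (609,75)–(698,73), with its point to the left. Case rim corners are (34,218), (225,157), (260,281), (68,336), and cover corners are (510,222), (702,171), (733,291), (543,341).

```bash
cat >> h.py <<'E'
def crop(x,y,z): return ray("top",129.5+(x+.5)/3.4,139.5+(y+.5)/3.4,z)
E
python3 - <<'E'
from h import *
print("spools",crop(159,75,.024),crop(402,86,.024))
a,b=crop(609,75,.008),crop(698,73,.008);d=a-b;print("pencil",(a+b)/2,np.degrees(np.arctan2(*d[::-1])),np.hypot(*d))
for n,C,z in(("case",[(34,218),(225,157),(260,281),(68,336)],.034),("cover",[(510,222),(702,171),(733,291),(543,341)],.005)):
    P=np.array([crop(*c,z) for c in C]);y=(P[0]+P[3]-P[1]-P[2])/2;x=(P[0]+P[1]-P[2]-P[3])/2
    print(n,P.mean(0),"y-axis",np.degrees(np.arctan2(y[1],y[0])),np.hypot(*y),"x-axis",np.degrees(np.arctan2(x[1],x[0])),np.hypot(*x))
c=P.mean(0)
for q in((300,215),(312,297)):pass
print("ridge",crop(609,215,.029),crop(626,297,.029))
# colour centroids
im=cv2.imread("top0.png").astype(int)
for (x,y) in((159,75),(402,86)):
    u,v=int(130+x/3.4),int(140+y/3.4);w=im[v-10:v+11,u-10:u+11]
    m=(w.max(2)<60).astype(np.uint8);cs,_=cv2.findContours(m,0,2);k=max(cs,key=cv2.contourArea);(cx,cy),rad=cv2.minEnclosingCircle(k)
    print("circ",ray("top",cx+u-10,cy+v-10,.02),rad)
E
```

```text
spools [0.66230668 0.20108799] [ 0.65597784 -0.01304846]
pencil [ 0.67252545 -0.23629367] 92.21428592609779 0.07934311809296823
case [0.51009635 0.2045688 ] y-axis 107.84112227018136 0.17239608731615352 x-axis 17.740417598321855 0.10923982300445897
cover [ 0.51013748 -0.20985474] y-axis 105.69192705511794 0.17514377800833789 x-axis 15.475369291668569 0.10906502012078793
ridge [ 0.54517549 -0.19546941] [ 0.47437571 -0.21077103]
circ [0.66261539 0.20298301] 6.32868766784668
circ [ 0.65690741 -0.01287303] 6.1868696212768555
```

```bash
for i in 1 2 3 4 5; do python3 -m pendant '[[[-0.5,0.16,0,0],[-1,0.33,0,0],[-1,0.33,0,0]]]' 0.5|tail -c 300; done
python3 -m pendant '[[[-0.3,0.1,0.3,-0.15],[-0.6,0.2,0.6,-0.3],[-0.6,0.2,0.8,-0.45],[-0.6,0.2,0.8,-0.6],[-0.6,0.2,0.8,-0.64],[-0.6,0.2,0.8,-0.64],[-0.6,0.2,0.8,-0.64],[-0.6,0.2,0.8,-0.64]]]'
python3 -c "
from h import *
s=sense();print(s['tcp_pos'],s['joints'],s['time_s']);print(go([.6725,-.2365,.06],2.2))"
```

```text
time_s: 0.4
tcp_pos: [0.2873, -0.5262, 0.2221]
ee_rot: [[-0.946, -0.324, 0.0], [-0.324, 0.946, 0.001], [-0.001, 0.001, -1.0]]
wrist_force: [-0.1, 0.3, -0.3]
gripper_width: 0.811
gripper_force: 0.0
time_s: 0.7
tcp_pos: [0.3715, -0.463, 0.2221]
ee_rot: [[-0.946, -0.325, 0.0], [-0.325, 0.946, 0.001], [-0.0, 0.001, -1.0]]
wrist_force: [-0.5, -0.2, 0.7]
gripper_width: 0.551
gripper_force: 0.0
time_s: 1.0
tcp_pos: [0.4555, -0.4, 0.2219]
ee_rot: [[-0.946, -0.324, 0.0], [-0.324, 0.946, 0.0], [-0.0, 0.0, -1.0]]
wrist_force: [-0.6, 0.8, 0.4]
gripper_width: 0.506
gripper_force: 0.0
time_s: 1.3
tcp_pos: [0.5395, -0.3369, 0.2216]
ee_rot: [[-0.946, -0.324, -0.0], [-0.324, 0.946, 0.0], [-0.0, 0.0, -1.0]]
wrist_force: [0.3, 0.1, -0.6]
gripper_width: 0.499
gripper_force: 0.0
time_s: 1.6
tcp_pos: [0.6234, -0.2737, 0.2211]
ee_rot: [[-0.946, -0.323, -0.001], [-0.323, 0.946, 0.001], [0.0, 0.001, -1.0]]
wrist_force: [-1.2, -1.0, 0.5]
gripper_width: 0.499
gripper_force: 0.0
time_s: 2.4
tcp_pos: [0.6701, -0.2393, 0.1421]
ee_rot: [[-0.04, -0.999, -0.001], [-0.999, 0.04, 0.0], [-0.0, 0.001, -1.0]]
wrist_force: [-0.3, 0.2, -0.1]
gripper_width: 0.501
gripper_force: 0.0
[ 0.6700864  -0.23929078  0.14213496] [-6.67069803e+00  3.36846120e+01  8.11154446e+00  6.56941811e-03
 -6.45101585e+01  4.36264155e+00] 2.4
(array([-0.029, -0.024,  0.821, -0.039]), np.float64(177.7))
```

```bash
python3 -m pendant '[[[-0.03,-0.02,0.4,-0.04],[-0.03,-0.02,0.8,-0.04],[-0.03,-0.02,0.8,-0.04]]]' 0.5|tail -5
python3 -m pendant '[[[0,0,0.3,0],[0,0,0.58,0],[0,0,0.58,0]]]' 0.5
python3 -m pendant '[[[0,0,0,0],[0,0,0,0],[0,0,0,0],[0,0,0,0],[0,0,0,0],[0,0,0,0]]]' 1
python3 -m pendant '[[[0,0,-0.4,0],[0,0,-0.8,0],[0,0,-0.8,0]]]' 1
python3 -c "
from h import *
c=np.array([.510,.2046]);a=np.radians(17.8);R=np.array([[np.cos(a),-np.sin(a)],[np.sin(a),np.cos(a)]])
p=c+R@[0,.0525];print('pencil bay',p,go([*p,.1],107.8));print('spool spots',c+R@[.025,-.032],c+R@[-.025,-.032])"
```

```text
tcp_pos: [0.6677, -0.235, 0.0555]
ee_rot: [[0.032, -0.999, -0.014], [-0.999, -0.032, 0.004], [-0.004, 0.014, -1.0]]
wrist_force: [-1.4, 0.8, -1.1]
gripper_width: 0.501
gripper_force: 0.0
time_s: 3.0
tcp_pos: [0.6719, -0.2356, 0.0027]
ee_rot: [[0.034, -0.999, -0.004], [-0.999, -0.034, 0.0], [-0.001, 0.004, -1.0]]
wrist_force: [-0.2, 0.2, 0.5]
gripper_width: 0.499
gripper_force: 0.0
time_s: 3.6
tcp_pos: [0.6738, -0.2347, 0.0055]
ee_rot: [[0.035, -0.999, 0.001], [-0.999, -0.035, -0.0], [0.0, -0.001, -1.0]]
wrist_force: [-1.0, 0.9, 4.0]
gripper_width: 0.153
gripper_force: 30.0
time_s: 3.9
tcp_pos: [0.6779, -0.2358, 0.092]
ee_rot: [[0.037, -0.999, 0.013], [-0.999, -0.037, -0.004], [0.004, -0.013, -1.0]]
wrist_force: [0.5, 0.6, 1.0]
gripper_width: 0.154
gripper_force: 30.0
pencil bay [0.493951   0.25458679] (array([-4.968,  1.657, -0.122,  0.648]), np.float64(-177.9))
spool spots [0.54358548 0.18177424] [0.49597901 0.16648948]
```

```bash
for i in 1 2 3 4 5; do python3 -m pendant '[[[-0.47,0.16,0,0],[-0.94,0.32,0,0],[-0.99,0.33,0,0]]]' 1|tail -1; done
python3 -m pendant '[[[0,0,0,0.15],[0,0,0,0.3],[0,0,0,0.45],[0,0,0,0.6],[0,0,0,0.65],[0,0,0,0.65],[0,0,0,0.65],[0,0,0,0.65]]]' 1
python3 - <<'E'
from h import *
print(go([.494,.2546,.018],107.8),sense()['joints'])
im=optics.capture("top")[:,:,::-1];cv2.imwrite("pics/t2.png",cv2.resize(im[140:250,110:340],None,fx=3.4,fy=3.4,interpolation=cv2.INTER_CUBIC))
E
```

```text
gripper_force: 30.0
gripper_force: 30.0
gripper_force: 30.0
gripper_force: 30.0
gripper_force: 30.0
time_s: 6.2
tcp_pos: [0.4922, 0.253, 0.0843]
ee_rot: [[-0.922, -0.388, -0.0], [-0.388, 0.922, -0.0], [0.0, -0.0, -1.0]]
wrist_force: [1.0, 0.4, -1.1]
gripper_width: 0.151
gripper_force: 30.0
(array([-0.023,  0.008,  0.663,  0.044]), np.float64(112.8)) [ 4.39951211e+01  2.32120405e+01 -2.00354663e+01  1.30566805e-02
 -4.67693298e+01 -1.11198761e+02]
```

```bash
python3 -m pendant '[[[-0.02,0.01,0.2,0.04],[-0.02,0.01,0.4,0.04],[-0.02,0.01,0.55,0.04],[-0.02,0.01,0.64,0.04],[-0.02,0.01,0.64,0.04]]]' 1
python3 -m pendant '[[[0,0,0,0],[0,0,0,0],[0,0,0,0]]]' 0.74
python3 -m pendant '[[[0,0,-0.4,0],[0,0,-0.8,0],[0,0,-0.8,0]]]' 0.74
python3 -c "
from h import *
print(go([.6625,.2025,.09],107.8))"
```

```text
time_s: 6.75
tcp_pos: [0.4926, 0.2547, 0.0192]
ee_rot: [[-0.947, -0.32, -0.002], [-0.32, 0.947, -0.002], [0.003, -0.001, -1.0]]
wrist_force: [0.5, -0.5, 0.3]
gripper_width: 0.154
gripper_force: 30.0
time_s: 7.05
tcp_pos: [0.4933, 0.2563, 0.0214]
ee_rot: [[-0.947, -0.32, 0.001], [-0.32, 0.947, 0.001], [-0.002, 0.001, -1.0]]
wrist_force: [0.5, 0.0, -0.3]
gripper_width: 0.252
gripper_force: 0.0
time_s: 7.35
tcp_pos: [0.4962, 0.2587, 0.107]
ee_rot: [[-0.947, -0.322, 0.011], [-0.322, 0.947, 0.008], [-0.013, 0.004, -1.0]]
wrist_force: [0.9, 0.9, 0.1]
gripper_width: 0.263
gripper_force: 0.0
(array([-1.392, -1.068,  0.183,  0.009]), np.float64(108.8))
```

```bash
for i in 1 2; do python3 -m pendant '[[[-0.35,-0.27,0.05,0],[-0.7,-0.53,0.1,0],[-0.7,-0.53,0.1,0]]]' 0.3|tail -5; done
python3 - <<'E'
from h import *
print(go([.6625,.2025,.008]))
im=optics.capture("top")[:,:,::-1];cv2.imwrite("pics/t3.png",cv2.resize(im[140:250,110:340],None,fx=3.4,fy=3.4,interpolation=cv2.INTER_CUBIC))
E
```

```text
tcp_pos: [0.5795, 0.2269, 0.0897]
ee_rot: [[-0.948, -0.317, 0.002], [-0.317, 0.948, 0.0], [-0.002, -0.0, -1.0]]
wrist_force: [-0.7, -0.7, -0.4]
gripper_width: 0.449
gripper_force: 0.0
tcp_pos: [0.6622, 0.1986, 0.0787]
ee_rot: [[-0.948, -0.317, 0.0], [-0.317, 0.948, -0.001], [-0.0, -0.001, -1.0]]
wrist_force: [0.1, 0.8, 0.5]
gripper_width: 0.67
gripper_force: 0.0
(array([-0.016,  0.037,  0.707]), np.float64(108.5))
```

View pics/t3.png

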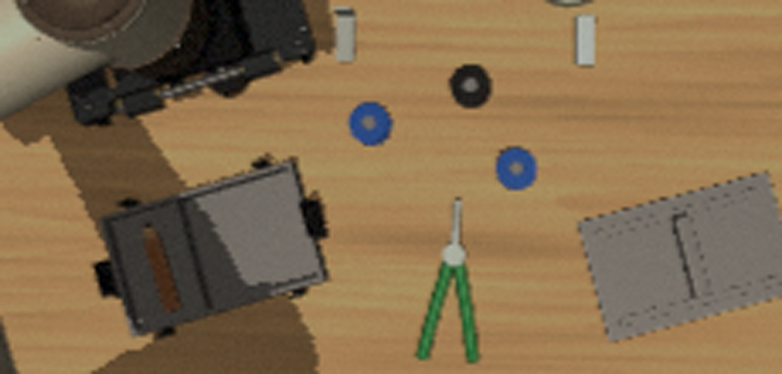

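The pencil lies square in the narrow bay at (160,265), and nothing else has moved. Next is spool A.

```bash
python3 -m pendant '[[[-0.02,0.04,0.35,0],[-0.02,0.04,0.7,0],[-0.02,0.04,0.7,0]]]' 0.3|tail -5
python3 -m pendant '[[[0,0,0,0],[0,0,0,0],[0,0,0,0],[0,0,0,0],[0,0,0,0]]]' 1|tail -5
python3 -m pendant '[[[0,0,-0.4,0],[0,0,-0.9,0],[0,0,-0.9,0]]]' 1|tail -2
python3 -c "
from h import *
print(go([.496,.1665,.014],107.8))"
```

```text
tcp_pos: [0.6547, 0.2037, 0.0055]
ee_rot: [[-0.947, -0.32, -0.011], [-0.32, 0.947, -0.004], [0.012, -0.001, -1.0]]
wrist_force: [-0.5, -0.3, -0.6]
gripper_width: 0.7
gripper_force: 0.0
tcp_pos: [0.6607, 0.2052, 0.0124]
ee_rot: [[-0.947, -0.32, 0.002], [-0.32, 0.947, 0.001], [-0.003, 0.0, -1.0]]
wrist_force: [-0.7, 1.1, 4.3]
gripper_width: 0.401
gripper_force: 30.0
gripper_width: 0.407
gripper_force: 30.0
(array([1.742, 0.163, 0.928, 0.008]), np.float64(108.8))
```

```bash
for i in 1 2; do python3 -m pendant '[[[0.44,0.04,0,0],[0.87,0.08,0,0],[0.87,0.08,0,0]]]' 1|tail -1; done
python3 -m pendant '[[[0,0,0,0],[0,0,0.3,0],[0,0,0.5,0],[0,0,0.5,0],[0,0,0.5,0]]]' 1|tail -5
python3 -c "
from h import *
print(go([.496,.1665,.018],107.8))"
```

```text
gripper_force: 30.0
gripper_force: 30.0
tcp_pos: [0.4914, 0.1648, 0.0508]
ee_rot: [[-0.947, -0.32, 0.001], [-0.32, 0.947, 0.0], [-0.001, -0.0, -1.0]]
wrist_force: [0.4, 0.0, -1.1]
gripper_width: 0.401
gripper_force: 30.0
(array([-0.049,  0.001,  0.328,  0.008]), np.float64(108.7))
```

```bash
python3 -m pendant '[[[-0.05,0,0.1,0],[-0.05,0,0.2,0],[-0.05,0,0.32,0],[-0.05,0,0.32,0],[-0.05,0,0.32,0]]]' 1|tail -5
python3 -m pendant '[[[0,0,0,0],[0,0,0,0],[0,0,0,0],[0,0,0,0]]]' 0.45|tail -5
python3 -m pendant '[[[0,0,-0.3,0],[0,0,-0.8,0],[0,0,-0.8,0]]]' 0.45|tail -2
python3 -c "
from h import *
print(go([.6565,-.013,.09],107.8))"
```

```text
tcp_pos: [0.4944, 0.1656, 0.0181]
ee_rot: [[-0.947, -0.32, -0.001], [-0.32, 0.947, -0.001], [0.001, -0.0, -1.0]]
wrist_force: [0.7, 0.2, -0.4]
gripper_width: 0.403
gripper_force: 30.0
tcp_pos: [0.4948, 0.1659, 0.0188]
ee_rot: [[-0.947, -0.32, 0.0], [-0.32, 0.947, 0.0], [-0.0, 0.0, -1.0]]
wrist_force: [-0.3, 0.6, 0.3]
gripper_width: 0.54
gripper_force: 0.0
gripper_width: 0.55
gripper_force: 0.0
(array([-0.908, -2.223,  0.156,  0.008]), np.float64(108.8))
```

```bash
for i in 1 2 3; do python3 -m pendant '[[[-0.15,-0.37,0.02,0],[-0.3,-0.74,0.04,0],[-0.3,-0.74,0.04,0]]]' 0.3|tail -5; done
python3 - <<'E'
from h import *
im=optics.capture("side")[:,:,::-1];cv2.imwrite("pics/s3.png",cv2.resize(im[110:290,140:380],None,fx=3.3,fy=3.3,interpolation=cv2.INTER_CUBIC))
print(go([.6565,-.013,.008],107.8))
E
```

```text
tcp_pos: [0.5488, 0.1029, 0.0943]
ee_rot: [[-0.949, -0.316, 0.001], [-0.316, 0.949, -0.0], [-0.001, -0.0, -1.0]]
wrist_force: [-1.5, 0.4, 0.0]
gripper_width: 0.681
gripper_force: 0.0
tcp_pos: [0.6009, 0.0423, 0.0898]
ee_rot: [[-0.949, -0.316, 0.001], [-0.316, 0.949, -0.0], [-0.001, -0.001, -1.0]]
wrist_force: [-0.6, 0.4, -0.1]
gripper_width: 0.7
gripper_force: 0.0
tcp_pos: [0.6527, -0.0181, 0.0857]
ee_rot: [[-0.949, -0.317, 0.001], [-0.317, 0.949, -0.0], [-0.0, -0.001, -1.0]]
wrist_force: [-0.4, -0.2, -0.5]
gripper_width: 0.703
gripper_force: 0.0
(array([-0.063,  0.018,  0.775,  0.006]), np.float64(108.5))
```

View pics/s3.png

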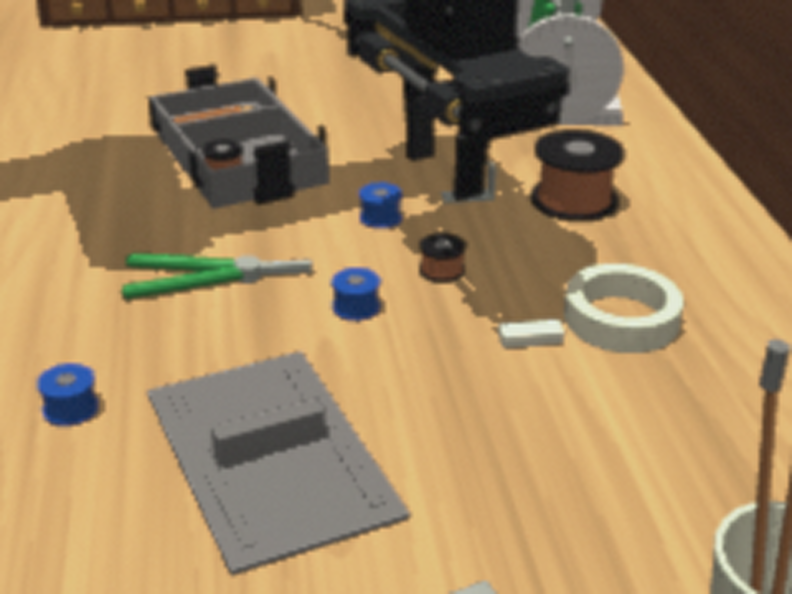

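Spool A stands in the wide bay at (222,152), and the fingers are centred over spool B at (443,256). Now I'll grasp B.

```bash
python3 -m pendant '[[[-0.06,0.02,0.35,0],[-0.06,0.02,0.77,0],[-0.06,0.02,0.77,0]]]' 0.3|tail -5
python3 -m pendant '[[[0,0,0,0],[0,0,0,0],[0,0,0,0],[0,0,0,0],[0,0,0,0]]]' 1|tail -5
python3 -m pendant '[[[0,0,-0.4,0],[0,0,-0.9,0],[0,0,-0.9,0]]]' 1|tail -2
python3 -c "
from h import *
print(go([.5436,.1815,.018],107.8))"
```

```text
tcp_pos: [0.6501, -0.0112, 0.0036]
ee_rot: [[-0.947, -0.32, -0.014], [-0.32, 0.948, -0.001], [0.013, 0.003, -1.0]]
wrist_force: [-1.2, -0.2, -0.8]
gripper_width: 0.702
gripper_force: 0.0
tcp_pos: [0.6571, -0.0117, 0.0116]
ee_rot: [[-0.947, -0.32, 0.003], [-0.32, 0.947, 0.0], [-0.003, -0.001, -1.0]]
wrist_force: [-0.9, 0.2, 5.3]
gripper_width: 0.405
gripper_force: 30.0
gripper_width: 0.402
gripper_force: 30.0
(array([0.506, 2.21 , 0.884, 0.008]), np.float64(108.8))
```

```bash
for i in 1 2 3; do python3 -m pendant '[[[0.08,0.37,0,0],[0.17,0.73,0,0],[0.17,0.73,0,0]]]' 1|tail -1; done
python3 -m pendant '[[[0,0,0,0],[0,0,0.3,0],[0,0,0.45,0],[0,0,0.45,0],[0,0,0.45,0]]]' 1|tail -5
python3 -c "
from h import *
print(go([.5436,.1815,.018],107.8))"
```

```text
gripper_force: 30.0
gripper_force: 30.0
gripper_force: 30.0
tcp_pos: [0.5386, 0.1784, 0.0547]
ee_rot: [[-0.948, -0.319, 0.0], [-0.319, 0.948, -0.0], [-0.0, -0.0, -1.0]]
wrist_force: [0.4, -0.3, -0.8]
gripper_width: 0.402
gripper_force: 30.0
(array([-0.058,  0.014,  0.367,  0.007]), np.float64(108.6))
```

```bash
python3 -m pendant '[[[-0.06,0.01,0.1,0],[-0.06,0.01,0.22,0],[-0.06,0.01,0.36,0],[-0.06,0.01,0.36,0],[-0.06,0.01,0.36,0]]]' 1|tail -5
python3 -m pendant '[[[0,0,0,0],[0,0,0,0],[0,0,0,0],[0,0,0,0]]]' 0.45|tail -2
python3 -m pendant '[[[0,0,-0.3,0],[0,0,-0.8,0],[0,0,-0.8,0]]]' 0.45|tail -2
python3 -c "
from h import *
print(go([.510,-.210,.09],105.7))"
```

```text
tcp_pos: [0.543, 0.182, 0.0182]
ee_rot: [[-0.947, -0.32, -0.001], [-0.32, 0.947, -0.001], [0.001, -0.0, -1.0]]
wrist_force: [0.6, -0.4, -0.2]
gripper_width: 0.402
gripper_force: 30.0
gripper_width: 0.541
gripper_force: 0.0
gripper_width: 0.551
gripper_force: 0.0
(array([ 1.626, -3.614,  0.126,  0.027]), np.float64(108.8))
```

Now I'll move clear and measure the case and cover more closely while the view is free.

```bash
for i in 1 2 3 4; do python3 -m pendant '[[[0.2,-0.45,0,0],[0.4,-0.9,0,0],[0.4,-0.9,0,0]]]' 0.5|tail -5|head -1; done
python3 - <<'E'
from h import *
print(go([.510,-.210,.08],105.7))
im=optics.capture("top")[:,:,::-1];cv2.imwrite("t4.png",im);cv2.imwrite("pics/t4.png",cv2.resize(im[178:248,130:220],None,fx=8,fy=8,interpolation=cv2.INTER_CUBIC))
E
```

```text
tcp_pos: [0.5321, 0.0799, 0.0986]
tcp_pos: [0.5236, -0.0179, 0.0985]
tcp_pos: [0.5152, -0.1156, 0.0986]
tcp_pos: [0.5067, -0.2135, 0.0986]
(array([-0.043,  0.023,  0.186,  0.023]), np.float64(108.4))
```

View pics/t4.png

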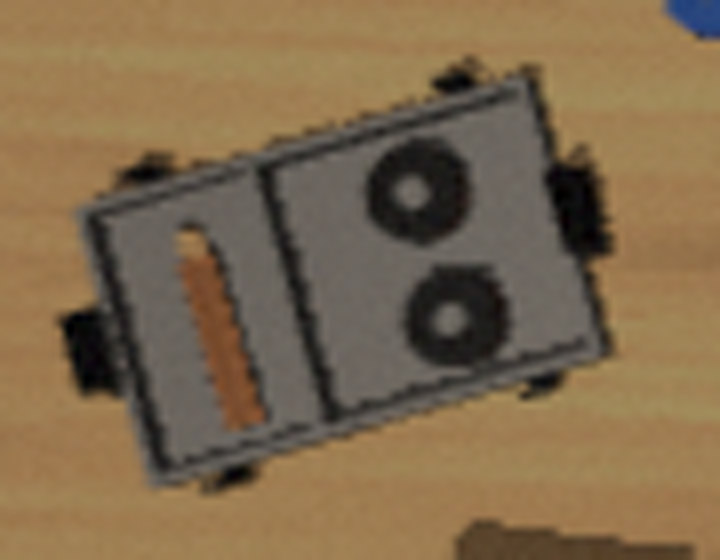

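The case holds both spools, at (417,190) and (457,317), and the pencil, at (222,330). Rim corners are (85,208), (532,75), (608,350), (155,485). The known spool release points let me check the camera offset.

Run:
```python
from h import *
f=lambda x,y,z:ray("top",129.5+(x+.5)/8,177.5+(y+.5)/8,z)
print("spools",f(417,190,.028),f(457,317,.028),"released at .5435,.182 / .4948,.1659")
P=np.array([f(*c,.034) for c in[(85,208),(532,75),(608,350),(155,485)]]);y=(P[0]+P[3]-P[1]-P[2])/2;x=(P[0]+P[1]-P[2]-P[3])/2
print(P.mean(0),np.degrees(np.arctan2(-y[0],y[1])),np.hypot(*y),np.degrees(np.arctan2(x[1],x[0])),np.hypot(*x))
g=[f(*c,.042) for c in((150,168),(462,75),(545,383),(230,477))];print("tabs",np.mean(g,0))
d=g[0]+g[3]-g[1]-g[2];print(np.degrees(np.arctan2(-d[0],d[1])))
cl=[f(90,355,.053),f(583,208,.053)];print("clips",np.mean(cl,0)); d=cl[0]-cl[1];print(np.degrees(np.arctan2(-d[0],d[1])),np.hypot(*d))
```

```text
spools [0.54376744 0.18076292] [0.49709703 0.16452223] released at .5435,.182 / .4948,.1659
[0.51033799 0.20493022] 17.565479075907675 0.1719388843143244 16.65949846376878 0.10531268123975901
tabs [0.51159971 0.20260369]
17.591477214241458
clips [0.50908869 0.20363906]
17.586784349010244 0.1854150796590323
```

```bash
python3 -m pendant '[[[-0.03,0.03,0.15,0.024],[-0.03,0.03,0.3,0.024],[-0.03,0.03,0.3,0.024],[-0.03,0.03,0.3,0.024],[-0.03,0.03,0.3,0.024]]]' 0.5|tail -5
python3 -c "
from h import *
print(go([.509,-.209,.008],105.6),sense()['time_s'])"
```

```text
tcp_pos: [0.5095, -0.2056, 0.0694]
ee_rot: [[-0.961, -0.276, 0.002], [-0.276, 0.961, -0.0], [-0.002, -0.001, -1.0]]
wrist_force: [0.4, 0.4, 0.3]
gripper_width: 0.502
gripper_force: 0.0
(array([ 0.015, -0.03 ,  0.614,  0.004]), np.float64(106.0)) 17.8
```

```bash
python3 -m pendant '[[[0.01,-0.03,0.3,0],[0.01,-0.03,0.5,0],[0.01,-0.03,0.6,0],[0.01,-0.03,0.6,0],[0.01,-0.03,0.6,0],[0.01,-0.03,0.6,0]]]' 0.5|tail -5
python3 -m pendant '[[[0,0,0,0],[0,0,0,0],[0,0,0,0],[0,0,0,0],[0,0,0,0],[0,0,0,0],[0,0,0,0]]]' 1|tail -5
python3 -m pendant '[[[0,0,-0.2,0],[0,0,-0.5,0],[0,0,-0.9,0],[0,0,-0.9,0],[0,0,-0.9,0]]]' 1|tail -5
python3 -c "
from h import *
print(go([.509,.2058,.1],107.6),sense()['time_s'],sense()['moment'])"
```

```text
tcp_pos: [0.5094, -0.2096, 0.0098]
ee_rot: [[-0.962, -0.275, 0.003], [-0.275, 0.962, -0.0], [-0.002, -0.001, -1.0]]
wrist_force: [-0.7, -0.2, 0.1]
gripper_width: 0.502
gripper_force: 0.0
tcp_pos: [0.5084, -0.2095, 0.0086]
ee_rot: [[-0.962, -0.274, 0.0], [-0.274, 0.962, -0.0], [-0.0, -0.0, -1.0]]
wrist_force: [0.1, 1.1, 1.4]
gripper_width: 0.162
gripper_force: 30.0
tcp_pos: [0.5084, -0.2093, 0.0989]
ee_rot: [[-0.962, -0.274, 0.001], [-0.274, 0.962, 0.0], [-0.001, 0.0, -1.0]]
wrist_force: [0.2, -0.0, -2.5]
gripper_width: 0.157
gripper_force: 30.0
(array([-1.142,  3.991, -0.009, -0.015]), np.float64(105.9)) 19.6 [ 0.03662178  0.0425783  -0.01326861]
```

```bash
for i in 1 2 3 4; do python3 -m pendant '[[[-0.07,0.25,0,0],[-0.18,0.62,0,0],[-0.28,0.99,0,0],[-0.28,0.99,0,0]]]' 1|tail -1; done
python3 -m pendant '[[[-0.02,0.03,0,-0.015],[-0.02,0.03,0,-0.015],[-0.02,0.03,0.1,-0.015],[-0.02,0.03,0.2,-0.015],[-0.02,0.03,0.3,-0.015],[-0.02,0.03,0.3,-0.015],[-0.02,0.03,0.3,-0.015]]]' 1|tail -5
python3 - <<'E'
from h import *
print(go([.509,.2056,.055],107.6),sense()['time_s'])
im=optics.capture("side")[:,:,::-1];cv2.imwrite("pics/s5.png",cv2.resize(im[110:190,160:270],None,fx=7,fy=7,interpolation=cv2.INTER_CUBIC))
E
```

```text
gripper_force: 30.0
gripper_force: 30.0
gripper_force: 30.0
gripper_force: 30.0
tcp_pos: [0.5085, 0.2051, 0.068]
ee_rot: [[-0.953, -0.303, -0.001], [-0.303, 0.953, -0.001], [0.001, -0.001, -1.0]]
wrist_force: [1.1, -0.6, -1.1]
gripper_width: 0.157
gripper_force: 30.0
(array([-0.007,  0.003,  0.13 ,  0.   ]), np.float64(107.6)) 21.9
```

View pics/s5.png

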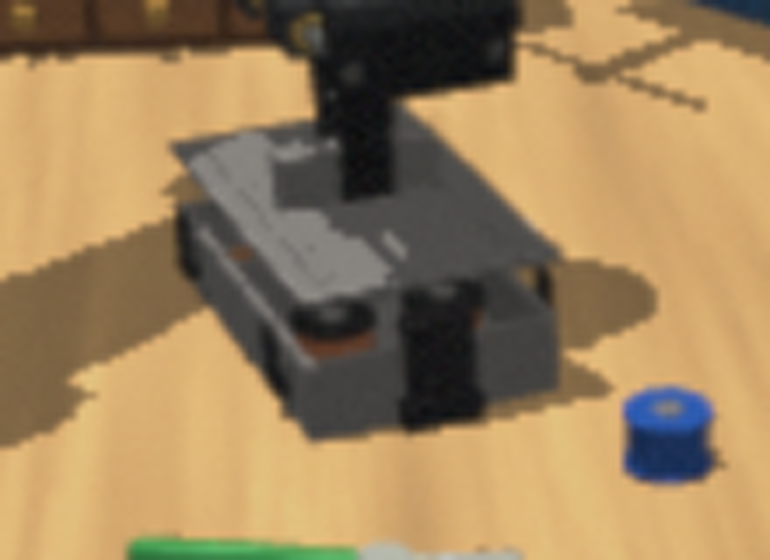

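The cover sits level over the case, with its corners at (560,255) and (315,300) above the rim corners at (557,310) and (312,365). I'll lower it onto the clips.

```bash
python3 -m pendant '[[[-0.01,0,0.05,0],[-0.01,0,0.1,0],[-0.01,0,0.14,0],[-0.01,0,0.17,0],[-0.01,0,0.17,0],[-0.01,0,0.17,0]]]' 1|tail -5
python3 -m pendant '[[[0,0,0.02,0],[0,0,0.04,0],[0,0,0.04,0],[0,0,0.04,0]]]' 1|tail -5
python3 -c "
from h import *
print(go([.509,.2056,.0426],107.6),sense()['moment'])"
```

```text
tcp_pos: [0.5108, 0.207, 0.053]
ee_rot: [[-0.953, -0.304, 0.003], [-0.304, 0.953, 0.002], [-0.004, 0.001, -1.0]]
wrist_force: [-0.7, 1.8, 5.8]
gripper_width: 0.158
gripper_force: 30.0
tcp_pos: [0.5118, 0.2075, 0.0506]
ee_rot: [[-0.952, -0.305, 0.006], [-0.305, 0.952, 0.003], [-0.006, 0.001, -1.0]]
wrist_force: [-3.4, 1.9, 12.6]
gripper_width: 0.162
gripper_force: 30.2
(array([ 0.033, -0.01 ,  0.079,  0.002]), np.float64(107.8)) [0.04162989 0.474332   0.05485461]
```

```bash
python3 -m pendant '[[[0.02,-0.01,0.02,0],[0.02,-0.01,0.04,0],[0.02,-0.01,0.05,0],[0.02,-0.01,0.05,0]]]' 1|tail -5
python3 -m pendant '[[[0.01,0,0.02,0],[0.01,0,0.04,0],[0.01,0,0.05,0],[0.01,0,0.05,0]]]' 1|tail -5
python3 -c "
from h import *
print(go([.509,.2056,.0426],107.6),sense()['moment'])"
```

```text
tcp_pos: [0.5106, 0.2071, 0.0459]
ee_rot: [[-0.952, -0.305, 0.007], [-0.305, 0.952, 0.005], [-0.008, 0.003, -1.0]]
wrist_force: [-4.5, 2.8, 13.2]
gripper_width: 0.157
gripper_force: 30.0
tcp_pos: [0.5108, 0.2071, 0.0421]
ee_rot: [[-0.952, -0.306, 0.009], [-0.305, 0.952, 0.006], [-0.011, 0.002, -1.0]]
wrist_force: [-2.3, 3.3, 18.3]
gripper_width: 0.157
gripper_force: 30.0
(array([ 0.022, -0.009, -0.006,  0.002]), np.float64(107.8)) [ 0.79301791  0.8755475  -0.05331023]
```

```bash
python3 -m pendant '[[[0.01,-0.01,0.01,0],[0.01,-0.01,0.03,0],[0.01,-0.01,0.03,0],[0.01,-0.01,0.03,0],[0.01,-0.01,0.03,0]]]' 1|tail -5
python3 - <<'E'
from h import *
im=optics.capture("side")[:,:,::-1];cv2.imwrite("pics/s6.png",cv2.resize(im[110:190,160:270],None,fx=7,fy=7,interpolation=cv2.INTER_CUBIC))
s=sense();print(s["tcp_pos"],s["wrist_force"],s["time_s"])
E
```

```text
tcp_pos: [0.5109, 0.2071, 0.0419]
ee_rot: [[-0.952, -0.307, 0.012], [-0.307, 0.952, 0.008], [-0.014, 0.003, -1.0]]
wrist_force: [-9.3, 4.1, 33.7]
gripper_width: 0.16
gripper_force: 30.0
[0.51093708 0.20709017 0.04192061] [-7.76775592  4.77818018 33.03437106] 24.3
```

View pics/s6.png

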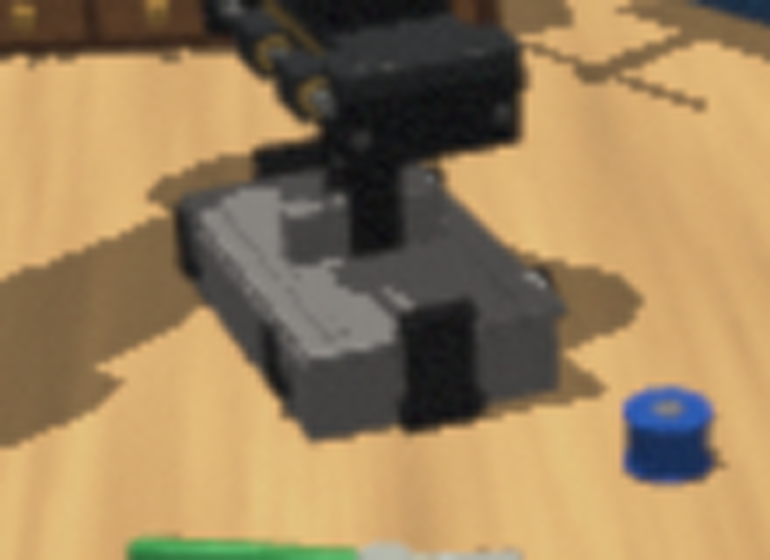

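The cover is seated flush on the rim under the clips: it is stiff at z 0.042 with 33 N. I'll ease the push to about 20 N, hold it and hand in.

```bash
python3 -m pendant '[[[0,0,-0.01,0],[0,0,-0.02,0],[0,0,-0.02,0],[0,0,-0.02,0],[0,0,-0.02,0],[0,0,-0.02,0],[0,0,-0.02,0],[0,0,-0.02,0]]]' 1|tail -5
python3 -c "
from station import sense,r
s=sense();print(s['tcp_pos'],s['wrist_force'])
if s['wrist_force'][2]>12 and s['tcp_pos'][2]<.0435: print(r.finish_job())"
```

```text
tcp_pos: [0.5109, 0.2071, 0.042]
ee_rot: [[-0.952, -0.306, 0.012], [-0.306, 0.952, 0.008], [-0.014, 0.004, -1.0]]
wrist_force: [-4.5, 5.4, 22.1]
gripper_width: 0.157
gripper_force: 30.0
[0.51092537 0.20710914 0.04198018] [-4.49051982  5.40110261 22.05702052]
the job is handed in; nothing more can be done
None
```

I packed both copper spools and the pencil, snapped the cover home on the rim, and handed the job in at about 25 s while still pressing it down with about 22 N; the judge's result was not shown.

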